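# Close the filter stack on the test stand

## Robot

A 7-joint arm with a two-finger parallel gripper is mounted at the origin on the work surface; the furniture and walls round the work are solid. World frame = base frame: x ahead of the robot, y to its left, z up, the work surface at z = 0. Lengths are in m, angles in rad, forces in N, time in s.
With the tool pointing down it reaches from about 0.425 to 0.925 m from the base axis. Payload 6.8 kg.
Tool frame: the origin (TCP) lies midway between the tips of the shut fingers; the grasp point (between the pads) lies 19 mm behind it; z points along the fingers, y is the direction in which the jaws open and shut (so a half turn about z gives the same grasp; the last joint's range is limited). The gripper opens to 85 mm and grips with 20 to 120 N. Pads are 22 mm wide; open, the fingers measure 114 mm over their backs; the gripper's body (76 mm by 85 mm) begins 54 mm behind the grasp point. The pads swing forward as they close: fully open they stand 13 mm farther back than shut.
Start: joints at [-1.408, 0.477, 0.022, 1.555, -0.011, 1.109, -0.083], TCP at [0.181, 0.65, 0.231] pointing down, gripper open.
Joint ranges: [-2.96, 2.96], [-0.34, 2.1], [-1.41, 1.46], [0.24, 2.44], [-1.37, 4.51], [0.17, 1.92], [-2.96, 2.96]. Speed limits (rad/s): [2.39, 2.39, 3.14, 3.14, 3.14, 3.14, 3.14].

## Interface

Orientations are given as a unit quaternion [w, x, y, z].
In Python, from station import bot gives the robot as it stands.
- The arm moves only by the shell command python3 -m jog 'ROWS' [FORCE]. ROWS is JSON, a list of rows, each a list of 3 entries, a list of its own where there are three numbers: the shift along the tool's x, y, z in mm, then the turn, a rotation vector about the tool's x, y, z in degrees, then the closure, from -1 (fully open) to 1 (shut). A call has 1 to 12 rows; each row shifts and turns the commanded pose from where the row before left it, along the tool's axes as they then stand; what a row does not reach is not made up. A row lasts 1/8 s, in which the tool goes at most 62.5 mm and 10.7 degrees, less where a joint would pass 70% of its speed; a pose out of reach is approached as far as the arm can. A call is refused whole if a number of a shift passes 62.5 or a number of a turn 10.7, either way. A call with a gripper value outside its range is refused whole. The fingers move at their own pace and stop on an object; FORCE is the grip in N (left out, the last holds). Time passes only in rows, so rows that do not move let the fingers close. It gives the time, the measured TCP pose, the force and the opening at its end, in the units of the state.
- bot.get_obs(): the state, without advancing time (a new reading comes with each control period).
- bot.read_camera(name): name is "scene" or "top" or "wrist"; returns (picture, depth): 420x560x3 uint8, red, green, blue; 420x560 float32, m along the optical axis (not along the pixel's ray), 0 where there is no reading.
- bot.camera_info(name): a dict with "fx", "fy", "cx", "cy" (pixels), "k1" (the pictures are not rectified: a ray, as slopes to the right and down, at radius r is drawn at 1 + k1 r^2 times it, then the intrinsics apply), "world_from_camera" (4x4, takes a point from camera to world coordinates); the wrist camera has in their place "mount" (4x4, takes a point from camera to tool coordinates, whose origin is the TCP and whose axes are the flange's). Camera axes: x right, y up, looking along -z (the intrinsics and any distortion apply to the point x, -y, -z); pixel columns grow to the right and rows downward; lengths in m; the calibration is good to about 2 mm. A picture is of the moment at which its call begins: read the wrist's pose just before it. camera_info takes no time and is no camera call.
- bot.hand_in(): hands the job in, once; it reports no verdict.
Trained networks look in the newest picture that a camera, given by its name, has taken for a name from the list of things; names that differ only in an ending like _2 or _b are one class to them, and where a whole thing is asked for, a point or a joint stands for the part that bears it (a point fixed in the world has none). Each returns a list of dicts, best first, with "score" (0 to 1); they miss things now and then, are a little off and sometimes report something else, mostly with a low value. They report only what shows in the picture. A call takes as long as a camera call. They do not tell look-alikes from the thing itself.
- bot.find_in(camera, thing): "xy" ([column, row] as shares, 0 to 1, of the picture: columns of its width, rows of its height, amid what is visible of it).
- bot.cut_out(camera, thing): "pixels" (420x560 bool, what is visible of it) and "xy" ([column, row] as shares, 0 to 1, of the picture: columns of its width, rows of its height, amid what is visible of it).
- bot.landmark_of(camera, thing): "xy" ([column, row] as shares, 0 to 1, of the picture: columns of its width, rows of its height: a listed point, or the origin of a listed thing).
The state is a dict: "t": time; "q": joint angles; "joint_vel": joint speeds; "joint_torque": joint torques, N m; "eef_pos": TCP position; "tool_rot": TCP orientation; "contact_force": force on the tool from outside, world axes, zero at the start; "torque": the same for the moment, N m; "gripper_width": opening from 0.0 (shut) to 1.0 (fully open).
Only numpy, scipy, OpenCV 4.12 (cv2) and the standard library are available. Lean on these libraries where they do the work, as an engineer would, in place of code of your own. Each camera call takes 0.05 s, during which the arm holds its last target.

## Task

The perforated filter support is already lying on the post of the round housing base. Put the tall spacer sleeve (not the thin ring) over the post so that it sits on the support, then set the clamp cap over the post on top of the sleeve, boss upward. Leave both sitting flat and let go of them.

Things in the scene. Friction and masses are not known exactly. Their poses are not given: they have to be found in the camera images.
- seat (a point): On the post's axis, level with the top of the perforated support, 21 mm above the bench; z up. Fixed round aluminium base, 92 mm diameter, 15 mm high; on it the support, a perforated steel disc, 72 mm diameter, 6 mm thick. The upright steel post, 18 mm diameter, ends 50 mm above this point, its last 13 mm tapering to 6 mm.
- spacer_center (a point): Centre, half-way up, of the loose spacer sleeve: plain aluminium tube standing on the bench, 46 mm outside diameter, 32 mm bore right through, 36 mm tall; z is its axis, up. Grasp it across its outside. A thin ring, 46 mm outside, 38 mm bore, only 12 mm tall, also lies on the bench and is not used.
- cap_center (a point): Centre, half-way up, of the loose clamp cap: aluminium, 50 mm tall, standing on the bench open side down; z is its axis, up. Its lower 36 mm is a round body of 50 mm diameter (grasp it there), above it a boss of 32 mm diameter, 14 mm high. Blind bore from below, 32 mm diameter, 22 mm deep. In place its underside rests on the sleeve's rim.
Things that resemble listed ones, but are neither listed nor needed, are in the scene too. Leave any blue or purple look-alike of the part that bears cap_center alone.

How it is judged:
By the outcome, as a careful person would: the job done as asked, in the order asked, and still so for the second after the job is handed in, with the robot touching nothing.
It also fails if it takes over 54 s, if anything falls off the work surface, if the arm or the gripper's body presses on something with over 40 N, if the wrist force passes 120 N, or if a joint passes its speed limit or range.

## Working session

There is one attempt and no reset: what is moved stays moved. The work goes in short steps, Python scripts to look and compute and a shell command to move; the robot and the scene stay as the last step left them, time stands still between calls to the robot, and variables do not carry over. Pictures are saved under pics/ and viewed, and the job is handed in when it is done.

```bash
ls; mkdir -p pics
cat > h.py <<'E'
import numpy as np, cv2
from station import bot
from scipy.spatial.transform import Rotation as R
def shot(cam,name):
    o=bot.get_obs(); p,d=bot.read_camera(cam); cv2.imwrite(f'pics/{name}.png',p[:,:,::-1]); return o,p,d
def Twc(cam,o=None):
    ci=bot.camera_info(cam)
    if cam!='wrist': return np.array(ci['world_from_camera'])
    T=np.eye(4); q=o['tool_rot']; T[:3,:3]=R.from_quat([q[1],q[2],q[3],q[0]]).as_matrix(); T[:3,3]=o['eef_pos']
    return T@np.array(ci['mount'])
def pts(cam,uv,d,T):
    """uv Nx2 px, d depth N -> world"""
    ci=bot.camera_info(cam); uv=np.atleast_2d(np.asarray(uv,float))
    K=np.array([[ci['fx'],0,ci['cx']],[0,ci['fy'],ci['cy']],[0,0,1]])
    a=cv2.undistortPoints(uv.reshape(-1,1,2),K,np.array([ci['k1'],0,0,0.])).reshape(-1,2)
    d=np.asarray(d,float).reshape(-1)
    P=np.c_[a[:,0]*d,-a[:,1]*d,-d]
    return P@T[:3,:3].T+T[:3,3]
def cloud(cam,d,T,mask=None):
    m=d>0
    if mask is not None: m&=mask
    v,u=np.nonzero(m); return pts(cam,np.c_[u,v],d[v,u],T),u,v
E
python3 - <<'E'
from h import *
for c in ['scene','top']:
    o,p,d=shot(c,c+'0'); T=Twc(c)
    for th in ['seat','spacer_center','cap_center']:
        for r in bot.landmark_of(c,th)[:4]:
            print(c,'lm',th,round(r['score'],2),np.array(r['xy'])*[560,420])
        if th=='seat': continue
        for r in bot.cut_out(c,th)[:4]:
            P,u,v=cloud(c,d,T,r['pixels']); 
            if len(P)<5: continue
            top=P[P[:,2]>np.percentile(P[:,2],95)-.004]
            print(c,th,round(r['score'],2),np.array(r['xy'])*[560,420],r['pixels'].sum(),'zmax',np.percentile(P[:,2],95).round(4),'topmid',((top.max(0)+top.min(0))/2).round(4),'ext',(P.max(0)-P.min(0)).round(3))
print(bot.get_obs())
E
```

```text
pics
scene lm seat 0.69 [256.424 172.116]
scene lm spacer_center 0.46 [232.12  139.608]
scene spacer_center 0.46 [235.2 136.5] 220 zmax 0.0351 topmid [0.6351 0.1817 0.035 ] ext [0.075 0.074 0.045]
scene lm cap_center 0.94 [373.52  308.994]
scene lm cap_center 0.75 [359.688 351.582]
scene lm cap_center 0.4 [260.176 217.518]
scene cap_center 0.88 [369.992 309.918] 413 zmax 0.0507 topmid [ 0.5035 -0.5554  0.0502] ext [0.049 0.058 0.056]
scene cap_center 0.82 [361.984 354.186] 433 zmax 0.0523 topmid [ 0.4059 -0.6172  0.0512] ext [0.049 0.048 0.053]
top lm seat 0.7 [200.2   210.084]
top lm spacer_center 0.75 [141.624 188.286]
top spacer_center 0.77 [137.816 186.9  ] 208 zmax 0.0378 topmid [0.6366 0.1829 0.0369] ext [0.043 0.045 0.043]
top lm cap_center 0.78 [260.288 244.902]
top lm cap_center 0.7 [404.376 231.714]
top lm cap_center 0.65 [210.616 249.69 ]
top cap_center 0.74 [215.376 250.32 ] 249 zmax 0.0516 topmid [ 0.4609 -0.0351  0.0508] ext [0.047 0.047 0.04 ]
top cap_center 0.74 [402.304 231.588] 322 zmax 0.0516 topmid [ 0.505  -0.5517  0.0506] ext [0.055 0.06  0.058]
top cap_center 0.56 [259.28  240.618] 246 zmax 0.0511 topmid [ 0.4769 -0.1582  0.0504] ext [0.047 0.047 0.054]
{'t': 0.6, 'q': array([-1.40807396,  0.47697966,  0.02243008,  1.55539898, -0.01150538,
        1.10931424, -0.08305304]), 'joint_vel': array([-4.10098284e-04, -9.25566530e-04, -9.71328644e-05, -7.28542016e-04,
       -2.78327741e-04,  1.31267857e-03, -6.91207996e-04]), 'joint_torque': array([-8.90827741e-04, -5.96014059e+01,  1.60474665e+00, -2.81416261e+01,
        1.24077522e-02,  1.86770718e-03, -1.79763907e-05]), 'eef_pos': array([0.1805927 , 0.65040797, 0.23132257]), 'tool_rot': array([-1.75532397e-06,  1.34999356e-01,  9.90845686e-01,  1.44817619e-05]), 'contact_force': array([-0.82704846, -0.35317209,  0.23690478]), 'torque': array([-0.02705991,  0.02240633,  0.00919579]), 'gripper_width': 0.997010679405441}
```

View pics/top0.png

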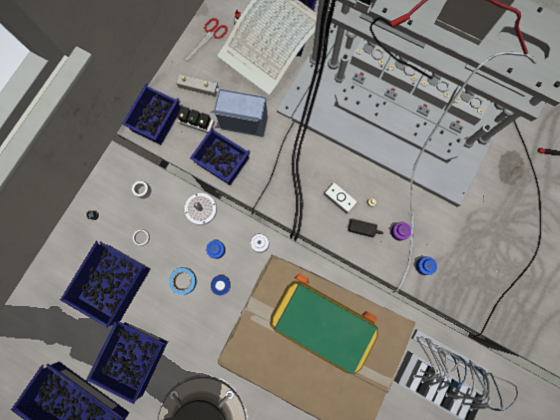

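View pics/scene0.png

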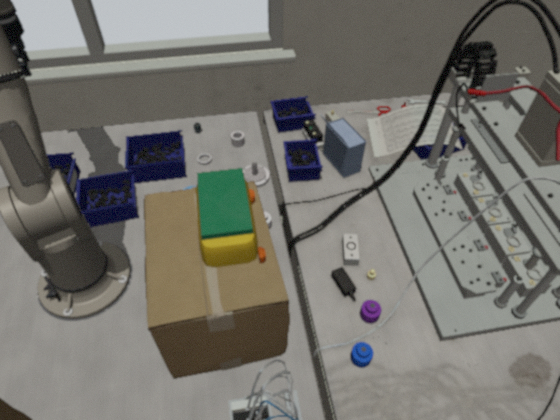

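Run:
```python
from h import *
c='top'; o,p,d=shot(c,'top1'); T=Twc(c); print(T.round(3))
P,u,v=cloud(c,d,T)
# ortho maps at 1mm/px region x .35...75, y -.35...3
X=((.78-P[:,0])/.001).astype(int); Y=((.33-P[:,1])/.001).astype(int)
m=(X>=0)&(X<460)&(Y>=0)&(Y<640)
H=np.zeros((460,640),np.uint8); C=np.zeros((460,640,3),np.uint8)
for x,y,z,uu,vv in zip(X[m],Y[m],P[m,2],u[m],v[m]):
    cv2.circle(C,(y,x),1,p[vv,uu,::-1].tolist(),-1); cv2.circle(H,(y,x),1,int(np.clip(z*1000,0,255)),-1)
cv2.imwrite('pics/orthoC.png',C); cv2.imwrite('pics/orthoH.png',cv2.applyColorMap(H,cv2.COLORMAP_JET))
for n,(cx,cy) in dict(sleeve=(.6366,.1829),cap=(.4769,-.1582),cap_blue=(.4609,-.0351)).items():
    r=np.hypot(P[:,0]-cx,P[:,1]-cy)
    for a in range(0,360,30):
        ang=np.degrees(np.arctan2(P[:,1]-cy,P[:,0]-cx))%360
        k=(abs((ang-a+180)%360-180)<15)&(r>.035)&(r<.15)&(P[:,2]>.03)
        print(n,a,'nearest tall',r[k].min().round(3) if k.any() else None, P[k,2].max().round(3) if k.any() else None)
# post
r=np.hypot(P[:,0]-.6366,P[:,1]-.03)
i=np.hypot(u-200,v-208)<20
q=P[i]; k=q[:,2]>.03; print('post',q[k].round(4)); k=(q[:,2]>.016)&(q[:,2]<.027); print('disc',((q[k].max(0)+q[k].min(0))/2).round(4),q[k].mean(0),(q[k].max(0)-q[k].min(0)))
```

```text
[[-0.014  0.985 -0.174  0.357]
 [-1.    -0.016 -0.013 -0.223]
 [-0.016  0.174  0.985  1.142]
 [ 0.     0.     0.     1.   ]]
sleeve 0 nearest tall 0.145 0.066
sleeve 30 nearest tall None None
sleeve 60 nearest tall None None
sleeve 90 nearest tall None None
sleeve 120 nearest tall 0.147 0.035
sleeve 150 nearest tall None None
sleeve 180 nearest tall None None
sleeve 210 nearest tall None None
sleeve 240 nearest tall None None
sleeve 270 nearest tall None None
sleeve 300 nearest tall None None
sleeve 330 nearest tall 0.143 0.067
cap 0 nearest tall None None
cap 30 nearest tall None None
cap 60 nearest tall None None
cap 90 nearest tall 0.099 0.055
cap 120 nearest tall 0.107 0.039
cap 150 nearest tall None None
cap 180 nearest tall 0.086 0.264
cap 210 nearest tall 0.063 0.364
cap 240 nearest tall 0.085 0.3
cap 270 nearest tall None None
cap 300 nearest tall None None
cap 330 nearest tall None None
cap_blue 0 nearest tall None None
cap_blue 30 nearest tall 0.12 0.072
cap_blue 60 nearest tall None None
cap_blue 90 nearest tall None None
cap_blue 120 nearest tall 0.092 0.03
cap_blue 150 n
[... 820 characters left out ...]
]
 [0.576  0.0165 0.0633]
 [0.5759 0.0137 0.0634]
 [0.5759 0.011  0.0633]
 [0.5763 0.0087 0.0611]
 [0.5767 0.0064 0.0589]
 [0.5778 0.0047 0.0535]
 [0.5793 0.0036 0.0456]
 [0.574  0.0173 0.0592]
 [0.5734 0.014  0.062 ]
 [0.5742 0.0121 0.0578]
 [0.5737 0.0088 0.0602]
 [0.5751 0.0076 0.053 ]
 [0.5749 0.0047 0.0536]
 [0.5771 0.0042 0.0425]
 [0.579  0.0034 0.0327]
 [0.5721 0.0156 0.0544]
 [0.5711 0.0117 0.0596]
 [0.5723 0.0103 0.0529]
 [0.5732 0.0085 0.0485]
 [0.5745 0.0071 0.0417]
 [0.5759 0.0058 0.0343]
 [0.5731 0.017  0.0349]
 [0.5713 0.0122 0.0439]
 [0.5731 0.0114 0.0344]
 [0.5728 0.0084 0.0354]]
disc [0.581  0.0124 0.0214] [0.57884015 0.01078465 0.01993125] [0.08489068 0.08613242 0.01070733]
```

View pics/orthoC.png

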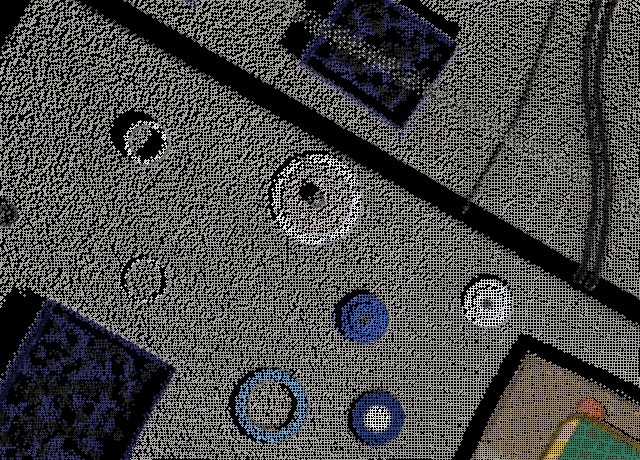

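View pics/orthoH.png

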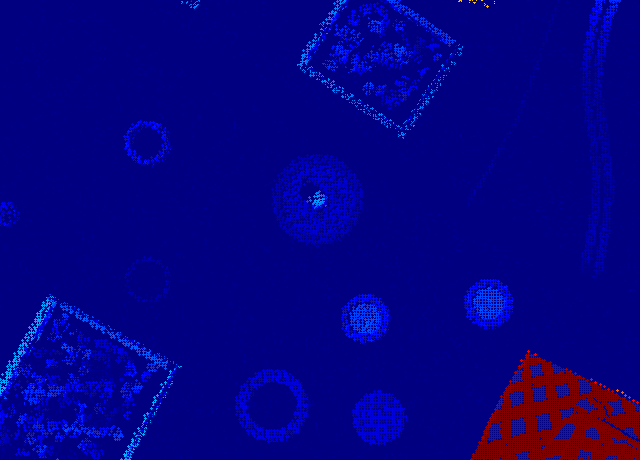

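Top view: sleeve (141,188), ring (141,238), housing with post (200,208), grey cap (260,242). The blue caps at (215,249) and (428,266) and the purple one at (402,231) are look-alikes. A tall box corner stands about 62 mm from the grey cap.

```bash
python3 -c "
from h import *
ci=bot.camera_info('wrist');print(np.array(ci['mount']).round(3))"
python3 -m jog '[[[-30,-18,0],[0,0,0],-1],[[-56,-33,8],[0,0,0],-1],[[-56,-33,8],[0,0,0],-1],[[-56,-33,8],[0,0,0],-1],[[-56,-33,8],[0,0,0],-1],[[-56,-33,8],[0,0,0],-1],[[-56,-33,8],[0,0,0],-1],[[-56,-33,8],[0,0,0],-1],[[-56,-33,8],[0,0,0],-1],[[-56,-31,0],[0,0,0],-1],[[-30,-15,0],[0,0,0],-1],[[0,0,0],[0,0,0],-1]]' 40
```

```text
[[ 0.001  0.955  0.296  0.075]
 [ 1.    -0.001  0.001 -0.   ]
 [ 0.001  0.296 -0.955 -0.143]
 [ 0.     0.     0.     1.   ]]
t: 2.15
eef_pos: [0.6209, 0.1978, 0.1703]
tool_rot: [0.001, 0.138, 0.99, -0.001]
contact_force: [0.3, 0.6, -0.6]
gripper_width: 1.003
```

```bash
cat >> h.py <<'E'
def top_circle(cam,o,d,T,near,zlo,zhi,rad,win):
    from scipy.optimize import least_squares
    P,u,v=cloud(cam,d,T); k=(np.hypot(P[:,0]-near[0],P[:,1]-near[1])<win)&(P[:,2]>zlo)&(P[:,2]<zhi)
    q=P[k]
    if len(q)<10: return None,len(q)
    c0=cv2.minEnclosingCircle(q[:,:2].astype(np.float32))
    return c0,len(q),np.median(q[:,2]).round(4)
def totool(o,dw):
    q=o['tool_rot']; return R.from_quat([q[1],q[2],q[3],q[0]]).as_matrix().T@np.asarray(dw)
E
python3 - <<'E'
from h import *
o,p,d=shot('wrist','w1'); T=Twc('wrist',o)
print(top_circle('wrist',o,d,T,(.6366,.1829),.030,.045,.023,.04))
for r in bot.cut_out('wrist','spacer_center')[:3]:
    P,u,v=cloud('wrist',d,T,r['pixels']); P=P[P[:,2]>.03]; print(r['score'],cv2.minEnclosingCircle(P[:,:2].astype(np.float32)),P[:,2].max())
print(o['eef_pos'],o['t'])
E
```

```text
(((0.6358639001846313, 0.18505777418613434), 0.02298411726951599), 1033, np.float64(0.0358))
0.82 ((0.6358639001846313, 0.18505777418613434), 0.02298411726951599) 0.03794542104036075
[0.62094832 0.19782525 0.17025872] 2.15
```

View pics/w1.png

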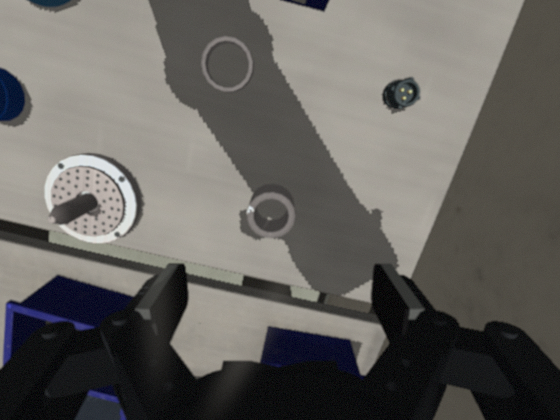

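The wrist view shows the sleeve at (270,213), with the ring separate at (227,63). Moving to it and going down.

```bash
python3 -m jog '[[[-12,-6,20],[0,0,0],-1],[[-6,-3,45],[0,0,0],-1],[[0,0,40],[0,0,0],-1],[[0,0,0],[0,0,0],-1],[[0,0,0],[0,0,0],-1]]' 40
python3 - <<'E'
from h import *
c='wrist'
# reuse nothing; new wrist frame
o,p,d=shot(c,'w2'); T=Twc(c,o); print(o['eef_pos'],o['tool_rot'])
print(top_circle(c,o,d,T,(.636,.184),.030,.045,.023,.04), totool(o,np.array([.636,.184,.009])-o['eef_pos'])*1000)
E
```

```text
t: 2.88
eef_pos: [0.6341, 0.1887, 0.066]
tool_rot: [0.0, 0.135, 0.991, 0.0]
contact_force: [-0.3, -0.5, 0.5]
gripper_width: 1.004
[0.63412899 0.18867846 0.06596756] [4.16670872e-04 1.34612690e-01 9.90898173e-01 2.48324760e-04]
(((0.635837197303772, 0.1848773956298828), 0.02307000383734703), 2514, np.float64(0.0358)) [-3.00806042 -4.04419343 56.96742528]
```

```bash
python3 -m jog '[[[-3,-3.5,27],[0,0,0],-1],[[0,0,20],[0,0,0],-1],[[0,0,10],[0,0,0],-1],[[0,0,0],[0,0,0],-1],[[0,0,0],[0,0,0],1],[[0,0,0],[0,0,0],1],[[0,0,0],[0,0,0],1],[[0,0,0],[0,0,0],1],[[0,0,0],[0,0,0],1],[[0,0,0],[0,0,0],1],[[0,0,0],[0,0,0],1]]' 40
```

```text
t: 4.3
eef_pos: [0.6362, 0.1842, 0.0093]
tool_rot: [0.001, 0.135, 0.991, 0.0]
contact_force: [-1.3, -0.6, 5.4]
gripper_width: 0.527
```

Run:
```python
from h import *
o,p,d=shot('wrist','w3');print(o['eef_pos'],o['gripper_width'])
```

```text
[0.63618671 0.1841873  0.00929645] 0.5273255429261793
```

View pics/w3.png

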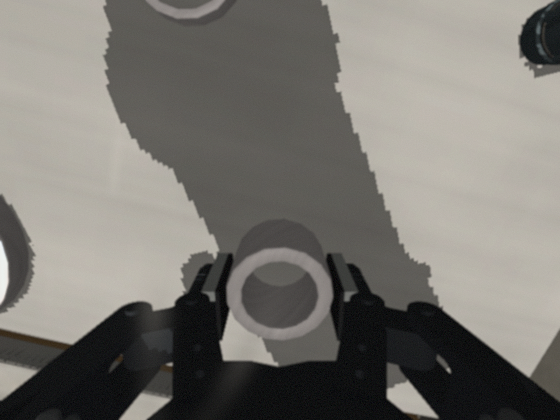

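Sleeve gripped at (280,290). Lifting, then measuring the post from the wrist camera.

```bash
python3 -m jog '[[[0,0,-25],[0,0,0],1],[[0,-15,-45],[0,0,0],1],[[3,-40,-40],[0,0,0],1],[[3,-45,0],[0,0,0],1],[[0,0,0],[0,0,0],1],[[0,0,0],[0,0,0],1]]' 40
python3 - <<'E'
from h import *
c='wrist'
o,p,d=shot(c,'w4'); T=Twc(c,o); print(o['eef_pos'],o['gripper_width'])
P,u,v=cloud(c,d,T)
n=np.array([.5805,.0122]); r=np.hypot(*(P[:,:2]-n).T)
k=(r<.055)&(P[:,2]>.010)&(P[:,2]<.026); print('base',cv2.minEnclosingCircle(P[k,:2].astype(np.float32)))
k=(r<.055)&(P[:,2]>.0185)&(P[:,2]<.024);q=P[k];
print('support',cv2.minEnclosingCircle(q[:,:2].astype(np.float32)),np.median(q[:,2]))
k=(r<.025)&(P[:,2]>.06);q=P[k]; print('tip',len(q),q.mean(0) if len(q) else 0, q.max(0) if len(q) else 0)
E
```

```text
t: 5.1
eef_pos: [0.603, 0.0896, 0.1182]
tool_rot: [-0.0, 0.135, 0.991, 0.0]
contact_force: [-0.5, 0.6, -1.0]
gripper_width: 0.531
[0.60297675 0.08964349 0.11815234] 0.5306156141580518
base ((0.579162061214447, 0.014087715186178684), 0.04624977335333824)
support ((0.5788243412971497, 0.01413117628544569), 0.03627723082900047) 0.021172674752395856
tip 1857 [0.57638645 0.0302545  0.17000425] [0.58689871 0.03699977 0.21201065]
```

View pics/w4.png

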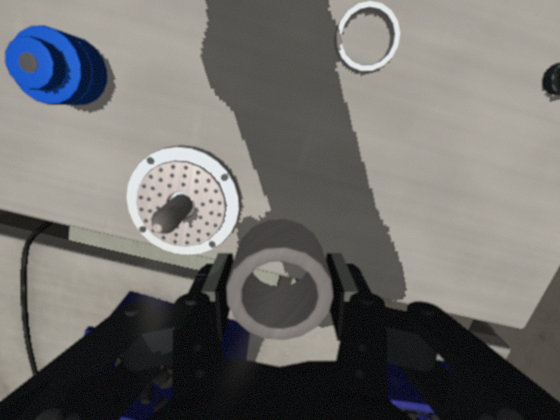

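```bash
python3 -m jog '[[[1,-30,0],[0,0,0],1],[[2,-35,0],[0,0,0],1],[[0,-14,0],[0,0,0],1],[[0,0,0],[0,0,0],1],[[0,0,0],[0,0,0],1]]' 40
python3 - <<'E'
from h import *
o=bot.get_obs();print(totool(o,np.array([.579,.0138,.0305])-o['eef_pos'])*1000)
E
```

```text
t: 5.78
eef_pos: [0.5796, 0.0161, 0.1182]
tool_rot: [0.0, 0.134, 0.991, 0.001]
contact_force: [0.1, 0.3, -0.5]
gripper_width: 0.533
[ 3.29757815e-02 -2.44689020e+00  8.76538054e+01]
```

```bash
python3 -m jog '[[[0,-2,20],[0,0,0],1],[[0,0,30],[0,0,0],1],[[0,0,20],[0,0,0],1],[[0,0,8],[0,0,0],1],[[0,0,4],[0,0,0],1],[[0,0,3],[0,0,0],1],[[0,0,0],[0,0,0],1],[[0,0,0],[0,0,0],1]]' 40
```

```text
t: 6.78
eef_pos: [0.5788, 0.012, 0.0337]
tool_rot: [0.0, 0.135, 0.991, 0.0]
contact_force: [-0.1, 0.3, -1.3]
gripper_width: 0.527
```

```bash
python3 -m jog '[[[0,1.5,2],[0,0,0],1],[[0,0,1.5],[0,0,0],1],[[0,0,0],[0,0,0],1],[[0,0,0],[0,0,0],1]]' 40
```

```text
t: 7.28
eef_pos: [0.5791, 0.0138, 0.0303]
tool_rot: [0.0, 0.135, 0.991, 0.0]
contact_force: [-1.7, 0.3, 5.0]
gripper_width: 0.528
```

```bash
python3 -m jog '[[[0,0,0],[0,0,0],0.2],[[0,0,0],[0,0,0],-0.3],[[0,0,0],[0,0,0],-1],[[0,0,0],[0,0,0],-1],[[0,0,0],[0,0,0],-1],[[0,0,-30],[0,0,0],-1],[[0,0,-40],[0,0,0],-1],[[0,20,-40],[0,0,0],-1],[[0,60,0],[0,0,0],-1],[[0,0,0],[0,0,0],-1],[[0,0,0],[0,0,0],-1]]' 40
python3 - <<'E'
from h import *
c='wrist'
o,p,d=shot(c,'w5'); T=Twc(c,o); print(o['eef_pos'],o['tool_rot'])
n=np.array([.579,.0138]);P,u,v=cloud(c,d,T)
r=np.hypot(*(P[:,:2]-n).T)
k=(r<.05)&(P[:,2]>.052)&(P[:,2]<.062)&(r>.0135);q=P[k];print('sleeve',cv2.minEnclosingCircle(q[:,:2].astype(np.float32)))
A=np.c_[q[:,:2]-n,np.ones(len(q))];print('plane',np.linalg.lstsq(A,q[:,2],rcond=None)[0])
k=(r<.055)&(P[:,2]>.010)&(P[:,2]<.026); print('base',cv2.minEnclosingCircle(P[k,:2].astype(np.float32)))
n=np.array([.4769,-.1582]);r=np.hypot(*(P[:,:2]-n).T)
k=(r<.05)&(P[:,2]>.032)&(P[:,2]<.04);print('cap',k.sum())
E
```

```text
t: 8.65
eef_pos: [0.5999, 0.0904, 0.1393]
tool_rot: [-0.0, 0.135, 0.991, -0.0]
contact_force: [-0.1, -0.9, -0.7]
gripper_width: 0.999
[0.59985185 0.09035131 0.13929408] [-3.87887068e-04  1.34633337e-01  9.90895341e-01 -3.70941513e-04]
sleeve ((0.5787448883056641, 0.013428658246994019), 0.0233184564858675)
plane [ 0.00198512 -0.00429852  0.05653762]
base ((0.5788645148277283, 0.014248072169721127), 0.04624536633491516)
cap 0
```

View pics/w5.png

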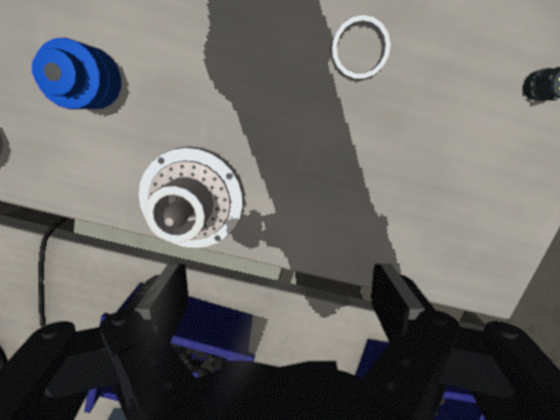

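Sleeve is seated: rim at 56.5 mm, level, centred to within 1 mm (white ring at about (178,212)). Next the grey cap, turning the hand so that the camera side faces away from the box.

```bash
python3 -m jog '[[[8,-30,0],[0,0,5],-1],[[4,-45,0],[0,0,10.4],-1],[[0,-45,0],[0,0,0],-1],[[-6,-45,0],[0,0,0],-1],[[-10,-45,0],[0,0,0],-1],[[-5,-17,0],[0,0,0],-1],[[0,0,0],[0,0,10.4],-1],[[0,0,0],[0,0,10.4],-1],[[0,0,0],[0,0,10.4],-1],[[0,0,0],[0,0,0],-1]]' 40
python3 - <<'E'
from h import *
o=bot.get_obs();print(o['q'].round(2),totool(o,np.array([.50,-.12,.139])-o['eef_pos'])*1000)
print(totool(o,[1,0,0]))
E
```

```text
t: 9.95
eef_pos: [0.5048, -0.1183, 0.1395]
tool_rot: [-0.0, 0.515, 0.857, -0.0]
contact_force: [-1.0, 0.7, 0.2]
gripper_width: 0.997
[-0.24  0.36  0.43  2.04 -0.2   0.79  0.8 ] [ 0.70591372 -5.05653947  0.50402816]
[-4.68793722e-01  8.83307524e-01 -5.14561120e-04]
```

```bash
python3 -m jog '[[[0,0,0],[0,0,10.5],-1],[[0,0,0],[0,0,10.5],-1],[[0,0,0],[0,0,10.5],-1],[[0,0,0],[0,0,10.5],-1],[[0,0,0],[0,0,10.5],-1],[[0,0,0],[0,0,0],-1],[[0,0,0],[0,0,0],-1]]' 40
python3 - <<'E'
from h import *
c='wrist'
o,p,d=shot(c,'w6'); T=Twc(c,o); print(o['eef_pos'],o['tool_rot'],o['q'].round(2))
n=np.array([.4769,-.1582]);P,u,v=cloud(c,d,T);r=np.hypot(*(P[:,:2]-n).T)
k=(r<.035)&(P[:,2]>.031)&(P[:,2]<.041);print('cap body',k.sum(),cv2.minEnclosingCircle(P[k,:2].astype(np.float32)))
k=(r<.035)&(P[:,2]>.046)&(P[:,2]<.055);print('boss',k.sum(),cv2.minEnclosingCircle(P[k,:2].astype(np.float32)))
np.save('P6.npy',P)
E
```

```text
t: 10.82
eef_pos: [0.5049, -0.1182, 0.1397]
tool_rot: [-0.0, 0.84, 0.542, -0.0]
contact_force: [0.5, 1.0, -0.1]
gripper_width: 0.997
[ 0.50494172 -0.11818851  0.13965329] [-6.48970806e-05  8.40200316e-01  5.42276150e-01 -4.19430213e-05] [-0.41  0.39  0.65  2.05 -0.33  0.8   0.01]
cap body 1245 ((0.4762533903121948, -0.1568801999092102), 0.02528921142220497)
boss 1087 ((0.47654154896736145, -0.15695147216320038), 0.016035232692956924)
```

View pics/w6.png

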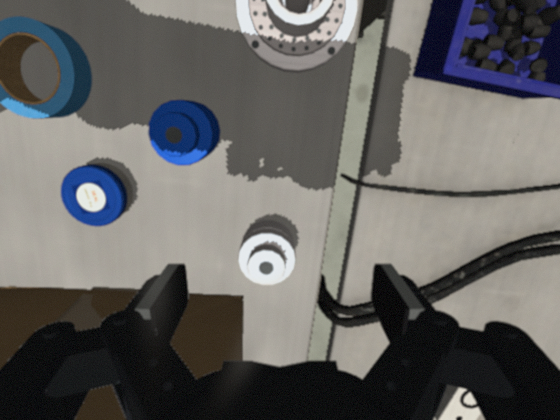

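Run:
```python
from h import *
c='top'; o,p,d=shot(c,'t3'); T=Twc(c);P,u,v=cloud(c,d,T)
shot('scene','s3')
cap=np.array([.4764,-.1569]); tx=np.array([.412,.911]); ty=np.array([.911,-.412])
rel=P[:,:2]-cap; a=rel@tx; b=rel@ty
P6=np.load('P6.npy')
for nm,Q in (('top',P),('wrist',P6)):
    rel=Q[:,:2]-cap; a=rel@tx; b=rel@ty
    for zl,zh in ((.03,.1),(.1,.2),(.2,.28),(.28,.33),(.33,.4)):
        k=(Q[:,2]>zl)&(Q[:,2]<zh)&(a<-.03)&(a>-.2)&(abs(b)<.2)
        if k.sum()>5: print(nm,zl,zh,k.sum(),'a max',np.percentile(a[k],99.5).round(3),'b max',np.percentile(b[k],99.5).round(3), 'mind',np.hypot(a,b)[k].min().round(3))
```

```text
top 0.03 0.1 95 a max -0.133 b max 0.2 mind 0.239
top 0.2 0.28 3261 a max -0.049 b max -0.028 mind 0.064
top 0.28 0.33 89 a max -0.112 b max -0.044 mind 0.135
top 0.33 0.4 2639 a max -0.112 b max -0.061 mind 0.139
wrist 0.03 0.1 6305 a max -0.045 b max 0.199 mind 0.058
wrist 0.1 0.2 1553 a max -0.046 b max -0.032 mind 0.06
```

View pics/s3.png

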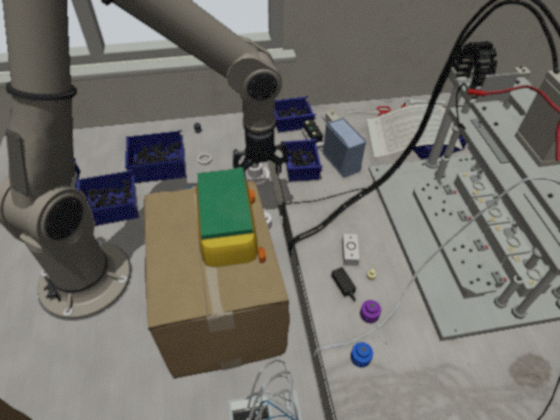

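View pics/t3.png

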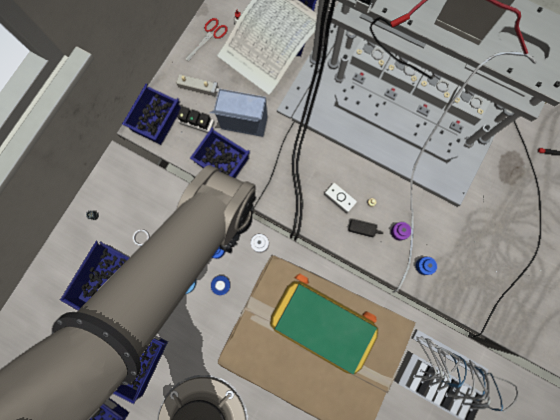

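The wrist view shows the silver-white cap at (267,260) and the box face just below it, about 47 mm away on the tool's -x side. I'll turn 20° more so that only the box corner faces the hand, then move over the cap.

```bash
python3 -m jog '[[[0,0,0],[0,0,10],-1],[[0,0,0],[0,0,10],-1],[[-20,3,0],[0,0,0],-1],[[-18,3,0],[0,0,0],-1],[[-7,1,0],[0,0,0],-1],[[0,0,0],[0,0,0],-1],[[0,0,0],[0,0,0],-1]]' 40
python3 - <<'E'
from h import *
c='wrist'
o,p,d=shot(c,'w7'); T=Twc(c,o); print(o['eef_pos'],o['tool_rot'],o['q'].round(2))
n=np.array([.4764,-.1569]);P,u,v=cloud(c,d,T);r=np.hypot(*(P[:,:2]-n).T)
k=(r<.035)&(P[:,2]>.031)&(P[:,2]<.041);print('cap body',k.sum(),cv2.minEnclosingCircle(P[k,:2].astype(np.float32)))
print(totool(o,np.array([.4778,-.1555,.009])-o['eef_pos'])*1000)
shot('top','t4');shot('scene','s4')
import cv2
cv2.imwrite('pics/m4.png',np.hstack([cv2.imread('pics/t4.png')[100:400,100:400],cv2.imread('pics/s4.png')[60:360,100:400]]))
E
```

```text
t: 11.85
eef_pos: [0.4787, -0.1549, 0.1398]
tool_rot: [-0.0, 0.922, 0.386, 0.0]
contact_force: [-0.1, -0.2, 0.1]
gripper_width: 0.996
[ 0.47869336 -0.1548538   0.13977773] [-6.84671784e-05  9.22403859e-01  3.86226697e-01  2.34899190e-04] [-0.41  0.39  0.75  2.08 -0.37  0.8  -0.21]
cap body 1457 ((0.47647762298583984, -0.15712867677211761), 0.025081805884838104)
[ -1.15084394  -0.19032995 130.77717236]
```

View pics/m4.png

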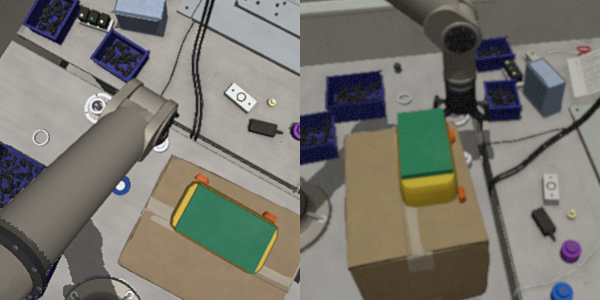

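View pics/w7.png

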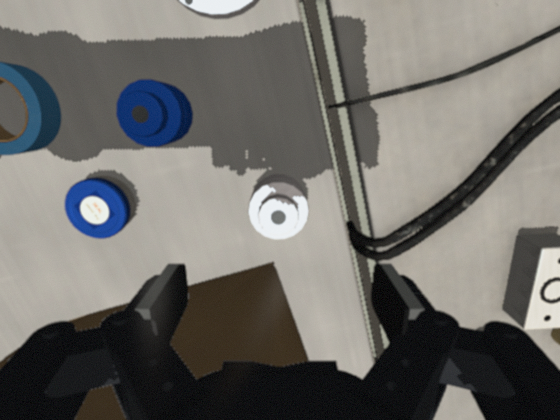

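The cap is lined up at column 278 with the box corner at (274,265), clear of the fingers. Descending in stages.

```bash
python3 -m jog '[[[-1,0,15],[0,0,0],-1],[[0,0,25],[0,0,0],-1],[[0,0,25],[0,0,0],-1],[[0,0,15],[0,0,0],-1],[[0,0,0],[0,0,0],-1],[[0,0,0],[0,0,0],-1]]' 40
python3 - <<'E'
from h import *
c='wrist'
o,p,d=shot(c,'w8'); T=Twc(c,o); print(o['eef_pos'],o['contact_force'],o['q'].round(2))
n=np.array([.4764,-.1569]);P,u,v=cloud(c,d,T);r=np.hypot(*(P[:,:2]-n).T)
k=(r<.035)&(P[:,2]>.031)&(P[:,2]<.041);print('cap body',k.sum(),cv2.minEnclosingCircle(P[k,:2].astype(np.float32)))
print(totool(o,np.array([.4778,-.1555,.009])-o['eef_pos'])*1000)
E
```

```text
t: 12.75
eef_pos: [0.478, -0.1561, 0.0601]
tool_rot: [0.0, 0.923, 0.386, 0.0]
contact_force: [0.8, 0.9, -0.1]
gripper_width: 1.003
[ 0.47803936 -0.15612579  0.06013979] [ 0.84894483  0.88417235 -0.08749357] [-0.3   0.52  0.63  2.13 -0.51  0.64 -0.1 ]
cap body 2680 ((0.4764201045036316, -0.1569979041814804), 0.025053849443793297)
[ 0.25896653 -0.64628648 51.13943825]
```

View pics/w8.png

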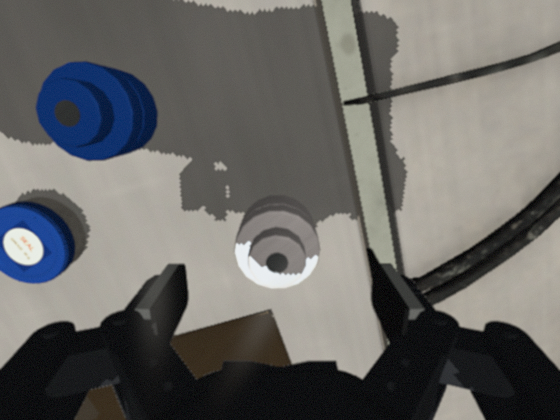

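Run:
```python
from h import *
P=np.load('P6.npy'); cap=np.array([.4764,-.1569]); o=bot.get_obs()
q=o['tool_rot'];M=R.from_quat([q[1],q[2],q[3],q[0]]).as_matrix()
rel=P[:,:2]-cap; a=rel@M[:2,0]; b=rel@M[:2,1]
for lo in range(20,110,5):
    k=(abs(a)<.02)&(b*1000>lo)&(b*1000<lo+5)
    if k.any(): print(lo,k.sum(),np.percentile(P[k,2],[2,50,98]).round(4))
```

```text
20 166 [-0.0008  0.0356  0.0372]
25 90 [-0.0012  0.0002  0.0012]
30 164 [-0.0011  0.0002  0.0016]
35 190 [-0.0011  0.0002  0.0014]
40 190 [-0.0011  0.0001  0.0013]
45 189 [-0.0011  0.0001  0.0014]
50 170 [-0.0031  0.0001  0.0015]
55 98 [-0.0038 -0.0002  0.0015]
60 22 [-0.0042 -0.0028  0.    ]
75 53 [-0.0185 -0.0082 -0.0001]
80 171 [-0.0186 -0.0013  0.0011]
85 224 [-0.0173 -0.0001  0.0015]
90 179 [-0.001   0.0003  0.0016]
95 177 [-0.0009  0.0002  0.0015]
100 170 [-0.001   0.0004  0.0016]
105 142 [-0.0009  0.0004  0.0018]
```

It's a groove, nothing raised. Descending and gripping.

```bash
python3 -m jog '[[[0,-0.5,20],[0,0,0],-1],[[0,0,20],[0,0,0],-1],[[0,0,10],[0,0,0],-1],[[0,0,0],[0,0,0],-1],[[0,0,0],[0,0,0],1],[[0,0,0],[0,0,0],1],[[0,0,0],[0,0,0],1],[[0,0,0],[0,0,0],1],[[0,0,0],[0,0,0],1],[[0,0,0],[0,0,0],1],[[0,0,0],[0,0,0],1]]' 50
```

```text
t: 14.18
eef_pos: [0.4778, -0.1556, 0.0106]
tool_rot: [0.0, 0.923, 0.386, 0.001]
contact_force: [-1.8, 1.3, 7.3]
gripper_width: 0.567
```

```bash
python3 -m jog '[[[0,0,-20],[0,0,0],1],[[0,0,-40],[0,0,0],1],[[10,0,-40],[0,0,0],1],[[40,-10,-20],[0,0,0],1],[[40,-12,0],[0,0,0],1],[[40,-12,0],[0,0,0],1],[[0,0,0],[0,0,0],1],[[0,0,0],[0,0,0],1]]' 50
python3 - <<'E'
from h import *
c='wrist'
o,p,d=shot(c,'w9'); T=Twc(c,o); print(o['eef_pos'],o['tool_rot'],o['gripper_width'])
P,u,v=cloud(c,d,T); n=np.array([.579,.0138]); r=np.hypot(*(P[:,:2]-n).T)
k=(r<.03)&(P[:,2]>.052)&(P[:,2]<.062)&(r>.0135);q=P[k];print('sleeve',cv2.minEnclosingCircle(q[:,:2].astype(np.float32)))
k=(r<.055)&(P[:,2]>.010)&(P[:,2]<.026); print('base',cv2.minEnclosingCircle(P[k,:2].astype(np.float32)))
rt=np.hypot(*(P[:,:2]-o['eef_pos'][:2]).T); z0=o['eef_pos'][2]-.0106
k=(rt<.022)&(P[:,2]>z0+.046)&(P[:,2]<z0+.055); print('boss',k.sum(),cv2.minEnclosingCircle(P[k,:2].astype(np.float32)))
print(totool(o,np.array([.5802,.0149,.0676])-o['eef_pos'])*1000)
E
```

```text
t: 15.18
eef_pos: [0.5438, -0.0396, 0.1297]
tool_rot: [0.0, 0.923, 0.386, -0.0]
contact_force: [-0.2, -1.0, -2.1]
gripper_width: 0.564
[ 0.54377962 -0.03958501  0.12966343] [ 8.06945153e-05  9.22616467e-01  3.85718431e-01 -3.74626885e-04] 0.5639922522571932
sleeve ((0.5791653394699097, 0.013046637177467346), 0.022996194660663605)
base ((0.5797693133354187, 0.013952653855085373), 0.046141356229782104)
boss 4663 ((0.5427839756011963, -0.041590385138988495), 0.01630842499434948)
[ 64.40915513 -12.34204167  62.01664376]
```

View pics/w9.png

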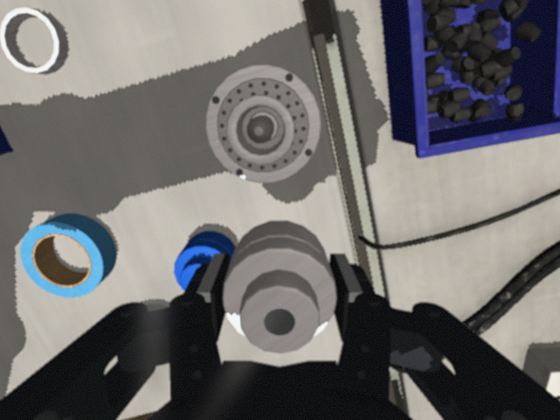

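Cap held at (280,300), boss up. Sleeve still centred on the post at (262,124). Moving over it.

```bash
python3 -m jog '[[[25,-5,0],[0,0,0],1],[[28,-5,0],[0,0,0],1],[[11.5,-2.5,0],[0,0,0],1],[[0,0,0],[0,0,0],1],[[0,0,0],[0,0,0],1],[[0,0,0],[0,0,0],1]]' 50
python3 - <<'E'
from h import *
o=bot.get_obs();print(totool(o,np.array([.580,.0152,.0676])-o['eef_pos'])*1000)
E
```

```text
t: 15.98
eef_pos: [0.5803, 0.0145, 0.1298]
tool_rot: [0.0, 0.923, 0.385, -0.0]
contact_force: [-0.5, 0.9, -2.0]
gripper_width: 0.565
[ 0.26355371 -0.68348963 62.15522763]
```

```bash
python3 -m jog '[[[0,-0.5,20],[0,0,0],1],[[0,0,20],[0,0,0],1],[[0,0,12],[0,0,0],1],[[0,0,5],[0,0,0],1],[[0,0,2],[0,0,0],1],[[0,0,0],[0,0,0],1],[[0,0,0],[0,0,0],1]]' 50
python3 - <<'E'
from h import *
o=bot.get_obs();print(totool(o,np.array([.580,.0152,.0676])-o['eef_pos'])*1000)
E
```

```text
t: 16.85
eef_pos: [0.5808, 0.016, 0.0712]
tool_rot: [0.0, 0.923, 0.386, 0.0]
contact_force: [0.1, -0.7, -1.7]
gripper_width: 0.57
[-1.15128755 -0.02588253  3.60063148]
```

```bash
python3 -m jog '[[[-1,0,2],[0,0,0],1],[[0,0,1.5],[0,0,0],1],[[0,0,0.5],[0,0,0],1],[[0,0,0],[0,0,0],1],[[0,0,0],[0,0,0],1]]' 50
```

```text
t: 17.48
eef_pos: [0.5798, 0.0152, 0.0676]
tool_rot: [-0.0, 0.923, 0.386, 0.0]
contact_force: [-3.4, 0.6, 9.7]
gripper_width: 0.567
```

Contact at the expected height, 9.7 N. Releasing.

```bash
python3 -m jog '[[[0,0,0],[0,0,0],0.2],[[0,0,0],[0,0,0],-0.3],[[0,0,0],[0,0,0],-1],[[0,0,0],[0,0,0],-1],[[0,0,0],[0,0,0],-1],[[0,0,-25],[0,0,0],-1],[[0,0,-40],[0,0,0],-1],[[-20,0,-30],[0,0,0],-1],[[-40,0,0],[0,0,0],-1],[[0,0,0],[0,0,0],-1],[[0,0,0],[0,0,0],-1]]' 50
python3 - <<'E'
from h import *
c='wrist'
o,p,d=shot(c,'w10'); T=Twc(c,o)
P,u,v=cloud(c,d,T); n=np.array([.579,.0138]); r=np.hypot(*(P[:,:2]-n).T)
for nm,zl,zh in (('boss',.102,.112),('shoulder',.088,.098),('base',.010,.026)):
    k=(r<.05)&(P[:,2]>zl)&(P[:,2]<zh);q=P[k];print(nm,k.sum(),cv2.minEnclosingCircle(q[:,:2].astype(np.float32)),np.median(q[:,2]))
    A=np.c_[q[:,:2]-n,np.ones(len(q))];print(' plane',np.linalg.lstsq(A,q[:,2],rcond=None)[0])
shot('scene','s10')
o,p,d=shot('top','t10')
cv2.imwrite('pics/m10.png',np.hstack([cv2.resize(cv2.imread('pics/w10.png'),(400,300)),cv2.resize(cv2.imread('pics/s10.png')[110:260,170:370],(400,300))]))
E
```

```text
t: 18.85
eef_pos: [0.5378, -0.0271, 0.1617]
tool_rot: [-0.0, 0.923, 0.386, 0.0]
contact_force: [-0.0, -0.1, -0.4]
gripper_width: 1.0
boss 2009 ((0.5786134600639343, 0.012562140822410583), 0.015847397968173027) 0.10702141577757923
 plane [0.00468823 0.00702156 0.1070128 ]
shoulder 2394 ((0.5786075592041016, 0.012464422732591629), 0.0248844213783741) 0.09303096803068639
 plane [0.0025217  0.00170335 0.09302152]
base 3943 ((0.5797789096832275, 0.01350739598274231), 0.04607991501688957) 0.015483097402194945
 plane [0.0217074  0.02133828 0.0165064 ]
```

View pics/m10.png

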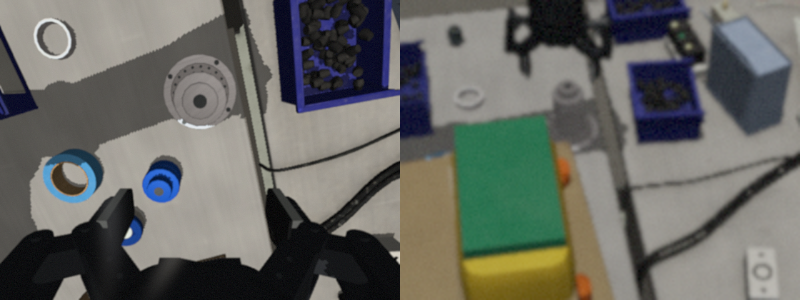

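Cap is flat: boss top at 107.0 mm (expected 107), shoulder at 93.0 mm (expected 93), centred within about 1.5 mm. The gripper is clear, so I'm handing in.

```bash
python3 -c "
from station import bot
print(bot.hand_in())"
```

```text
the job is handed in; nothing more can be done
None
```

The tall sleeve is over the post on the perforated support, and the grey clamp cap sits on top of the sleeve, boss up. Both are released, and I handed the job in at about 19 s of the 54 s allowed.

- **Sleeve:** after release its rim measured 56.5 mm high (57 mm expected), level, and within about 1 mm of the post axis.
- **Cap:** the boss top measured 107.0 mm and the shoulder 93.0 mm, both as expected. It was level within 0.5°, about 1.5 mm off the base centre, with the gripper open and well clear.
- **Forces:** the highest wrist reading I saw was about 10 N, when the cap touched down. I read it only at the end of each move.
- **Other parts:** I did not touch the ring, the blue and purple look-alikes, or the box beside the cap.
- **Disagreements:** the top and wrist cameras differed by about 2 mm on the sleeve and post positions, within the stated calibration. I used the wrist values. No check failed.

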